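# Pile specimen boxes squarely on the carrying board

### The job

Stack the two lidded specimen boxes and the open tray into one square pile, edges flush, in the middle of the plywood carrying board and square with it: the thick box at the bottom, the flat box on it, and the tray with its fossil still inside on top, every paper label facing the board's hand-slot end. Build it from the bottom up, set each piece down gently rather than dropping or throwing it, keep the tray level, and leave everything else on the bench where it is.

Things in the scene. Friction and masses are not known exactly. Their poses are not given: they have to be found in the camera images.
- board: Plywood carrying board lying fixed on the bench, 170 long (x) x 100 wide (y) x 10 mm thick, with a rectangular hand slot (20 x 64 mm) through it near one short end, the body's +x end (slot centre at x = +66 mm). Origin: centre of the underside; z up.
- thick_box: Thick closed cardboard specimen box with lid, 96 long (x) x 60 wide (y) x 42 mm high, about 0.3 kg. A white paper label is folded over one short end, the body's +x end, and shows on that end and along the top edge there. Origin: centre of the underside; x along the length towards the label, y across the width, z up.
- flat_box: Flat closed cardboard specimen box with lid, 96 long (x) x 60 wide (y) x 24 mm high, about 0.2 kg. A white paper label is folded over one short end, the body's +x end, and shows on that end and along the top edge there. Origin: centre of the underside; x along the length towards the label, y across the width, z up.
- tray: Open-topped cardboard tray, 96 long (x) x 60 wide (y) x 28 mm high, stiff walls and floor 3 mm thick, about 0.1 kg, with a small fossil lying loose in it. A white paper label is folded over one short end, the body's +x end, and shows on that end and along the top edge there. Origin: centre of the underside; x along the length towards the label, y across the width, z up.
- fossil: Small loose brown bony plate, about 38 mm across and 13 mm high, lying in the tray. Origin: centre of its underside.
- thick_box_label (a point): Middle of the outer face of the labelled short end of the thick box, 48 mm from its centre in +x.
- flat_box_label (a point): Middle of the outer face of the labelled short end of the flat box, 48 mm from its centre in +x.
- tray_label (a point): Middle of the outer face of the labelled short end of the tray, 48 mm from its centre in +x.
- armour_plate: Bystander: brown fossil armour plate lying on the bench, 60 mm across, 17 mm high. Origin: centre of the underside.
- loupe: Bystander: black round magnifier standing on the bench, 42 mm across, 22 mm high. Origin: centre of the underside.
- brush: Bystander: brush with wooden handle, 170 mm long, lying along its x axis.
- calliper: Bystander: steel calliper, 150 mm long along its x axis, 9 mm high, two jaws reaching 55 mm to its -y side near its -x end. Origin: under the middle of its bar.
- resin_jar: Bystander: amber jar with white cap, 48 mm across, 60 mm high. Origin: centre of the underside.
- long_bone: Bystander: brown bone, 138 mm long along its x axis, 28 mm high. Origin: underside, at mid length.
There are look-alikes about, which are no part of the job. What is shaped like the flat_box but yellow is not meant. Leave any purple look-alike of the thick_box alone.

How it is judged:
By the outcome, as a careful person would: the job done as asked, in the order asked, and still so for the second after the job is handed in, with the robot touching nothing.
It also fails if it takes over 67 s, if anything falls off the work surface, if the arm or the gripper's body presses on something with over 40 N, if the wrist force passes 120 N, or if a joint passes its speed limit or range.

### The arm

A 6-joint arm with a two-finger parallel gripper is mounted at the origin on the work surface. World frame = base frame: x ahead of the robot, y to its left, z up, the work surface at z = 0. Lengths are in mm, angles in rad, forces in N, time in s.
With the tool pointing down it reaches from about 250 to 800 mm from the base axis. Payload 8.5 kg.
Tool frame: the origin (TCP) lies on the front face of the gripper's body, between the roots of the fingers; the fingertips stand 73 mm ahead of it and the grasp point (between the pads) lies 54 mm ahead of it (r.nose_length is the distance from the TCP to the fingertips, in mm); z points along the fingers, y is the line along which they close (so a half turn about z gives the same grasp; the last joint's range is limited). The gripper opens to 85 mm and grips with 20 to 120 N. Pads are 22 mm wide; open, the fingers measure 114 mm over their backs; the gripper's body (76 mm by 85 mm) begins 54 mm behind the grasp point. The pads swing forward as they close: fully open they stand 13 mm farther back than shut.
Start: joints at [1.121, 0.238, -0.013, 1.319, 0, 1.571], TCP at [228.245, 472.748, 303.876] pointing down, gripper open.
Joint ranges: [-2.66, 2.66], [-1.03, 1.9], [-1.14, 1.46], [-1.82, 2.27], [-1.45, 1.34], [-3.14, 3.14]. Speed limits (rad/s): [2.22, 2.22, 2.79, 3.14, 3.14, 3.14].

### API

Orientations are given as [roll, pitch, yaw] about the fixed x, y, z axes, in that order (R = Rz(yaw) Ry(pitch) Rx(roll)).
In Python, from plant import r gives the robot as it stands. The module is installed in compiled form; this text tells all that it offers.
- The arm moves only by the tool servo_tool, never from a script. Its argument "motion" is a list of rows, each an object of numbers: "dx", "dy", "dz": the shift along the tool's x, y, z as a fraction of full scale; "rx", "ry", "rz": the turn, a rotation vector about the tool's x, y, z as a fraction of full scale. In form: [{"dx": .., "dy": .., "dz": .., "rx": .., "ry": .., "rz": ..}, ...]. A call has 1 to 12 rows; each row shifts and turns the commanded pose from where the row before left it, along the tool's axes as they then stand; what a row does not reach is not made up. Full scale, the value 1, is 1000 mm for a shift and 2 rad for a turn. A row lasts 1/10 s, in which the tool goes at most 50 mm and 8.59 degrees, less where a joint would pass 70% of its speed; a pose out of reach is approached as far as the arm can. A call with a number of a shift or a turn outside -1 to 1 is refused whole. A call with a gripper value outside its range is refused whole. "grip" is the opening, from -1 (shut) to 1 (fully open), set as the call begins (left out, the last holds). The fingers move at their own pace and stop on an object; "newtons" is the grip in N (left out, the last holds). Time passes only in rows, so rows that do not move let the fingers close. It gives the time, the measured TCP pose, the force, the opening and the grip force at its end, in the units of the state.
- r.get_state(): the state, without advancing time (a new reading comes with each control period).
- r.grab_frame(name): name is "scene" or "top"; returns a dict with "color" (480x640x3 uint8, red, green, blue), "mtx" (3x3 intrinsics, pixels), "R" (3x3) and "t" (3): a world point X has camera coordinates R X + t. Camera axes: x right, y down, z forward; pixel columns grow to the right and rows downward; lengths in mm; the calibration is good to about 2 mm. A picture is of the moment at which its call begins. There is no depth.
- r.job_done(): hands the job in; it is judged then, once.
The state is a dict: "t": time; "joint_positions": joint angles; "joint_velocities": joint speeds; "effort": joint torques, N m; "position": TCP position; "tool_rot": TCP orientation; "force": force on the tool from outside, world axes, zero at the start; "moment": the same for the moment, N m; "width": finger opening in mm; "finger_force": force on a finger pad.
Only numpy, scipy, OpenCV 4.12 (cv2) and the standard library are available. Lean on these libraries where they do the work, as an engineer would, in place of code of your own. Each camera call takes 0.05 s, during which the arm holds its last target. There are 200 camera calls.

## Working session

There is one attempt and no reset: what is moved stays moved. The work goes in short steps, Python scripts to look and compute and a tool call to move; the robot and the scene stay as the last step left them, time stands still between calls to the robot, and variables do not carry over. Pictures are saved under pics/ and viewed, at most 10 in all, crops included, and the job is handed in when it is done.

Besides the shell and the picture viewer there is one more tool, called after "Request:" in YAML: its name, and indented under it one key for each argument. servo_tool: Moves the arm, as the interface text tells. Shift numbers are shares of 1000 mm and turn numbers shares of 2 rad, none past 1 either way. Its arguments: {"type":"object","properties":{"motion":{"type":"array","items":{"type":"object","properties":{"dx":{"type":"number"},"dy":{"type":"number"},"dz":{"type":"number"},"rx":{"type":"number"},"ry":{"type":"number"},"rz":{"type":"number"}}}},"grip":{"type":"number"},"newtons":{"type":"number"}},"required":["motion"]}

```bash
mkdir -p pics
python3 - <<'E'
from plant import r
import cv2,numpy as np
for n in("scene","top"):
    f=r.grab_frame(n);cv2.imwrite(f"pics/{n}0.png",f["color"][:,:,::-1]);np.savez(n+"0.npz",**f)
    print(n,f["mtx"].round(1).tolist(),f["R"].round(3).tolist(),f["t"].round(1).tolist())
print(r.get_state())
E
```

```text
scene [[498.4, 0.0, 324.7], [0.0, 498.4, 249.2], [0.0, 0.0, 1.0]] [[0.289, 0.957, 0.006], [0.794, -0.236, -0.56], [-0.535, 0.166, -0.829]] [-111.6, -416.7, 1376.3]
top [[549.5, 0.0, 329.4], [0.0, 549.5, 240.9], [0.0, 0.0, 1.0]] [[-0.029, -0.999, -0.03], [-0.992, 0.033, -0.119], [0.12, 0.026, -0.992]] [-0.6, 543.8, 1111.2]
{'t': 0.1, 'joint_positions': array([ 1.12098551e+00,  2.38735685e-01, -1.41808027e-02,  1.31921075e+00,
       -2.30675522e-05,  1.57080835e+00]), 'joint_velocities': array([-2.92943168e-03, -9.70368099e-04,  1.99469196e-03, -6.67790840e-05,
       -1.27012213e-04, -6.48448122e-04]), 'effort': array([ 8.78522114e-04, -5.39723182e+01,  3.46997452e+01,  1.35006197e-02,
        4.37723406e-05,  1.34984231e-05]), 'position': array([228.14734384, 472.51670577, 303.32981496]), 'tool_rot': array([-3.14026175e+00,  2.30835295e-05,  2.69176985e+00]), 'force': array([0.38212291, 0.49151421, 0.20730695]), 'moment': array([ 0.05200861,  0.03692832, -0.00424376]), 'finger_force': 0.0, 'width': 85.33759290640437}
```

View pics/top0.png

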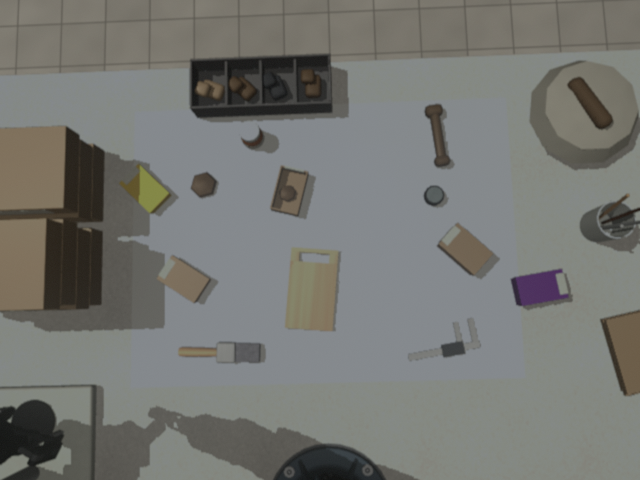

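View pics/scene0.png

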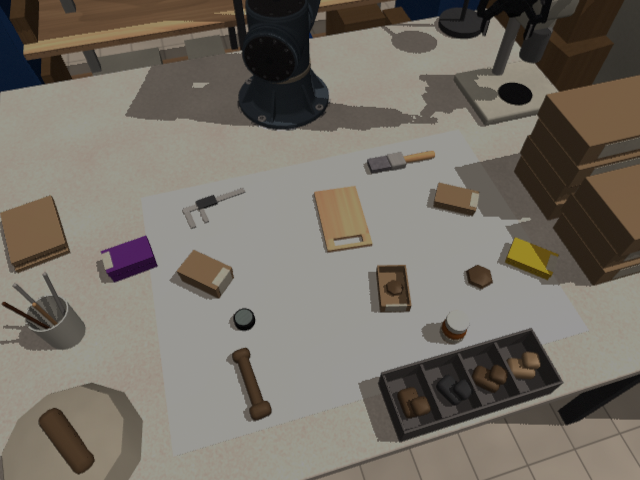

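The top view shows the board at (313,290) with its slot at (315,256), which is the up/far end. Cardboard-box candidates are (185,279) and (465,249); the tray is at (290,191). The look-alikes are the yellow one at (150,190) and the purple one at (541,287). In the scene view the same boxes are at (456,198) and (206,273), and the tray is at (393,289). The right one looks thicker, so I'll check that in a close crop.

Run:
```python
import cv2,numpy as np
t=cv2.imread("pics/top0.png");s=cv2.imread("pics/scene0.png")
def c(i,x,y,w=40):return cv2.resize(i[y-w:y+w,x-w:x+w],(260,260),interpolation=cv2.INTER_CUBIC)
m=np.vstack([np.hstack([c(t,185,279),c(t,465,249),c(t,290,191)]),np.hstack([c(s,456,198),c(s,206,273),c(s,393,289)])])
cv2.imwrite("pics/crop0.png",m)
```

```text
(no output)
```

View pics/crop0.png

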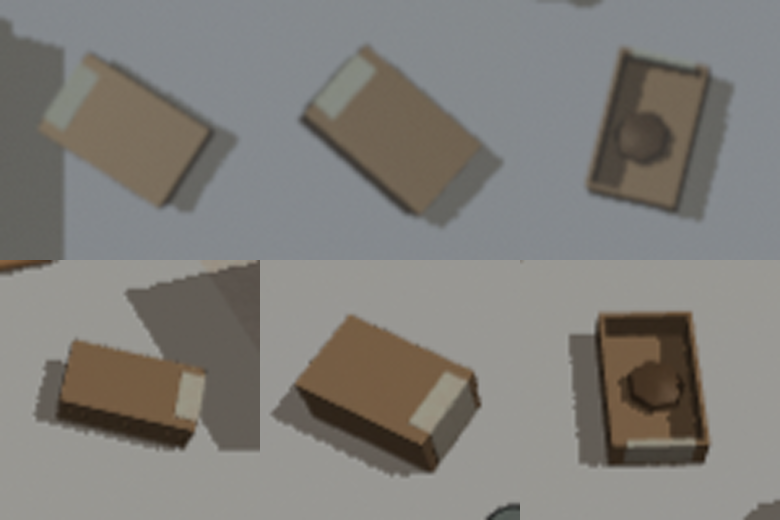

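The crop shows the left box (185,279) thin, so it is the flat box. The right box (465,249) is the thick one. Labels: both boxes have theirs at the upper-left end in the top view, and the tray's is at its far end, up.

```bash
cat > h.py <<'E'
import cv2,numpy as np
def ray(f,p,z):
    d=f["R"].T@np.linalg.inv(f["mtx"])@np.array([p[0],p[1],1]);c=-f["R"].T@f["t"]
    return (c+d*(z-c[2])/d[2])[:2]
def proj(f,X):
    v=f["mtx"]@(f["R"]@np.asarray(X,float)+f["t"]);return v[:2]/v[2]
def fit(f,P,z,L,W,refine=3):
    # corners in body order (+x,+y),(+x,-y),(-x,-y),(-x,+y)
    P=np.array(P,np.float32)
    if refine:
        g=cv2.cvtColor(f["color"],cv2.COLOR_RGB2GRAY)
        Q=cv2.cornerSubPix(g,P.copy().reshape(-1,1,2),(refine,refine),(-1,-1),(3,50,.01)).reshape(-1,2)
        P=np.where(np.linalg.norm(Q-P,axis=1)[:,None]<2.5,Q,P)
    X=np.array([ray(f,p,z) for p in P]);B=np.array([[L,W],[L,-W],[-L,-W],[-L,W]])/2
    c=X.mean(0);H=B.T@(X-c);a=np.arctan2(H[0,1]-H[1,0],H[0,0]+H[1,1])
    Rm=np.array([[np.cos(a),-np.sin(a)],[np.sin(a),np.cos(a)]])
    res=(X-c)-B@Rm.T
    return c.round(1),round(float(a),3),res.round(1).tolist()
E
cat > m.py <<'E'
from h import *
T=dict(np.load("top0.npz"));S=dict(np.load("scene0.npz"))
o=lambda L,ox,oy,dx=0,dy=0:[(ox+(x-dx)/3.25-.35,oy+(y-dy)/3.25-.35) for x,y in L]
D=[("flat",24,96,60,o([(40,128),(90,53),(213,130),(163,205)],145,239),o([(206,370),(187,434),(62,403),(75,340)],416,158,0,260)),
("thick",42,96,60,o([(302,118),(365,45),(480,147),(415,212)],425,209,260),o([(430,442),(475,373),(350,317),(296,383)],166,233,260,260)),
("tray",28,96,60,o([(622,50),(710,67),(678,208),(588,188)],250,151,520),o([(707,443),(608,441),(600,315),(690,314)],353,249,520,260)),
("board",10,170,100,[(292,249),(340,250),(335,331),(286,329)],[(371,244),(329,250),(314,192),(356,187)])]
for n,z,L,W,a,b in D:
    for f,P in((T,a),(S,b)): print(n,*fit(f,P,z,L,W))
E
python3 m.py
```

```text
flat [477.1 292.1] 0.992 [[-0.2, -1.7], [-0.4, -0.5], [2.3, 0.6], [-1.7, 1.5]]
flat [474.6 289.7] 0.918 [[1.3, -1.6], [-2.5, -0.7], [1.2, 2.6], [-0.1, -0.3]]
thick [ 516.5 -293.6] 0.812 [[-1.4, 1.4], [1.7, -1.0], [-0.5, -0.4], [0.3, -0.0]]
thick [ 514.8 -295.3] 0.866 [[41.8, -37.3], [-40.7, 35.7], [-44.7, 41.0], [43.6, -39.4]]
tray [655.   64.3] -0.238 [[0.7, -1.8], [-0.2, 1.6], [0.7, -0.1], [-1.1, 0.2]]
tray [654.   64.4] -0.287 [[0.9, 1.1], [-3.3, 0.4], [2.2, 0.2], [0.2, -1.7]]
board [445.4  18.8] -0.078 [[1.8, 2.4], [-1.5, -2.1], [0.9, 0.6], [-1.2, -0.8]]
board [445.8  24. ] -0.098 [[2.3, -1.8], [-1.0, 2.3], [0.2, 0.4], [-1.5, -0.8]]
```

Request:
servo_tool:
  motion:
    - {"dx": -0.036,"dy": -0.034}
    - {"dx": -0.036,"dy": -0.034}
    - {"dx": -0.036,"dy": -0.034}
    - {"dx": -0.036,"dy": -0.034}
    - {"dx": -0.036,"dy": -0.034}
    - {"dx": -0.036,"dy": -0.034}
    - {"dx": -0.036,"dy": -0.034}
    - {"dx": -0.036,"dy": -0.034}
  grip: 1

```text
validation failed for argument at $.mo...
```

```bash
cat > s.py <<'E'
from plant import r
import sys,numpy as np
# usage: s.py [x y z yaw] -> state and needed move in tool axes, in the shares moves take
s=r.get_state();p=s["position"];o=s["tool_rot"]
print("t",round(s["t"],2),"p",p.round(1),"rot",o.round(3),"F",s["force"].round(1),"w",round(s["width"],1),"ff",round(s["finger_force"],1),"q",s["joint_positions"].round(2))
if len(sys.argv)>1:
    from scipy.spatial.transform import Rotation as Ro
    x=np.array([float(a) for a in sys.argv[1:5]])
    A=Ro.from_euler("xyz",o);B=Ro.from_euler("xyz",[np.pi,0,x[3]])
    print("turn shares",((A.inv()*B).as_rotvec()/2).round(4),"shift shares now",(A.inv().apply(x[:3]-p)/1000).round(4),"shift after turn",(B.inv().apply(x[:3]-p)/1000).round(4))
E
python3 s.py
cat > m2.py <<'E'
from h import *
import sys
def refine(f,P,h=3,n=25):
    g=cv2.GaussianBlur(cv2.cvtColor(f["color"],cv2.COLOR_RGB2GRAY).astype(np.float32),(0,0),.7)
    P=np.array(P,np.float32)
    for it in range(2):
        L=[]
        for i in range(4):
            a,b=P[i],P[(i+1)%4];d=(b-a)/np.linalg.norm(b-a);nn=np.array([-d[1],d[0]])
            s=np.linspace(.12,.88,n);k=np.arange(-h,h+.01,.1)
            G=(a+s[:,None]*(b-a))[:,None]+k[None,:,None]*nn
            v=cv2.remap(g,G[...,0].astype(np.float32),G[...,1].astype(np.float32),cv2.INTER_CUBIC)
            e=np.abs(np.gradient(v,axis=1));kk=k[e.argmax(1)]
            q=(a+s[:,None]*(b-a))+kk[:,None]*nn
            q=q[np.abs(kk-np.median(kk))<.7].astype(np.float32)
            vx,vy,x,y=cv2.fitLine(q,cv2.DIST_HUBER,0,.01,.01).ravel();L.append(np.cross([x,y,1],[x+vx,y+vy,1]))
        P=np.array([(lambda c:c[:2]/c[2])(np.cross(L[i-1],L[i])) for i in range(4)],np.float32)
    return P
if __name__=="__main__":
    src=open("m.py").read().split("for n,z")[0];exec(src)
    for n,z,L,W,a,b in D:
        if n=="thick": b=[b[1],b[0],b[3],b[2]][:]; b=[b[1],b[0],b[3],b[2]]
        for f,P in((T,a),(S,b)):
            Q=refine(f,P);print(n,(Q-np.array(P)).round(1).tolist(),*fit(f,Q,z,L,W,0))
E
python3 m2.py
```

```text
t 0.1 p [228.1 472.5 303.3] rot [-3.14   0.     2.692] F [0.4 0.5 0.2] w 85.3 ff 0.0 q [ 1.12  0.24 -0.01  1.32 -0.    1.57]
flat [[-1.9, 0.4], [-0.4, -2.3], [0.1, -2.5], [-2.0, 1.4]] [477.5 292.9] 0.987 [[-1.5, 1.5], [1.6, -1.0], [2.5, -2.1], [-2.5, 1.7]]
flat [[0.2, -0.1], [2.7, -0.8], [-0.2, -0.9], [-1.4, -0.7]] [473.2 292.3] 0.986 [[1.1, -0.2], [-0.0, -0.0], [0.4, 1.6], [-1.5, -1.5]]
thick [[-2.4, -1.1], [-0.3, -2.0], [0.5, -2.3], [-1.0, 2.9]] [ 518.6 -292.6] 0.799 [[-1.4, 2.8], [2.6, -1.9], [2.9, -2.8], [-4.1, 2.0]]
thick [[-2.6, 0.7], [-0.1, -0.3], [0.1, -1.3], [-1.2, 0.1]] [ 516.2 -296.6] 0.807 [[42.9, -41.3], [-42.5, 41.0], [-43.4, 42.2], [43.0, -42.0]]
tray [[-0.3, 0.6], [-1.2, 0.8], [-2.4, 1.5], [-0.9, 1.8]] [652.9  66.3] -0.261 [[-0.3, -1.5], [1.3, 0.8], [0.0, 1.8], [-1.0, -1.1]]
tray [[0.2, 1.0], [1.5, 1.6], [-0.4, -0.3], [-0.4, -0.4]] [655.1  64.4] -0.267 [[0.2, -1.0], [-0.3, 1.5], [0.2, 0.8], [-0.1, -1.3]]
board [[-1.6, 3.0], [-0.0, 5.5], [-0.4, 0.4], [-1.7, -0.7]] [440.5  22.1] -0.1 [[-4.7, 3.1], [-5.5, -2.3], [5.4, -3.0], [4.8, 2.3]]
board [[2.0, 1.5], [-3.6, 2.5], [-3.2, -0.4], [-1.1, -1.5]] [446.9  20. ] -0.102 [[4.0, 2.8], [2.2, -2.8], [-3.7, -3.2], [-2.5, 3.3]]
```

Request:
servo_tool:
  motion:
    - {"dx": -0.036,"dy": -0.034,"dz": 0,"rx": 0,"ry": 0,"rz": 0}
    - {"dx": -0.036,"dy": -0.034,"dz": 0,"rx": 0,"ry": 0,"rz": 0}
    - {"dx": -0.036,"dy": -0.034,"dz": 0,"rx": 0,"ry": 0,"rz": 0}
    - {"dx": -0.036,"dy": -0.034,"dz": 0,"rx": 0,"ry": 0,"rz": 0}
    - {"dx": -0.036,"dy": -0.034,"dz": 0,"rx": 0,"ry": 0,"rz": 0}
    - {"dx": -0.036,"dy": -0.034,"dz": 0,"rx": 0,"ry": 0,"rz": 0}
    - {"dx": -0.036,"dy": -0.034,"dz": 0,"rx": 0,"ry": 0,"rz": 0}
    - {"dx": -0.036,"dy": -0.034,"dz": 0,"rx": 0,"ry": 0,"rz": 0}
  grip: 1

```text
t: 0.9
position: [369.4, 100.6, 303.9]
tool_rot: [3.141, 0.0, 2.692]
force: [1.0, 0.0, 0.9]
width: 85.5
finger_force: 0.0
```

```bash
python3 s.py 516 -294 250 0.81
python3 - <<'E'
import cv2,numpy as np
t=cv2.imread("pics/top0.png")[235:345,265:365];s=cv2.imread("pics/scene0.png")[170:270,295:395]
cv2.imwrite("pics/board.png",np.hstack([cv2.resize(t,(400,440),interpolation=cv2.INTER_CUBIC),cv2.resize(cv2.copyMakeBorder(s,0,10,0,0,0),(400,440),interpolation=cv2.INTER_CUBIC)]))
E
```

```text
t 0.9 p [369.4 100.6 303.9] rot [3.141 0.    2.692] F [1.  0.  0.9] w 85.5 ff 0.0 q [ 0.27 -0.01 -0.3   1.28 -0.    0.72]
turn shares [2.000e-04 0.000e+00 9.411e-01] shift shares now [-0.3035 -0.2917  0.054 ] shift after turn [-0.1847  0.3783  0.0539]
```

View pics/board.png

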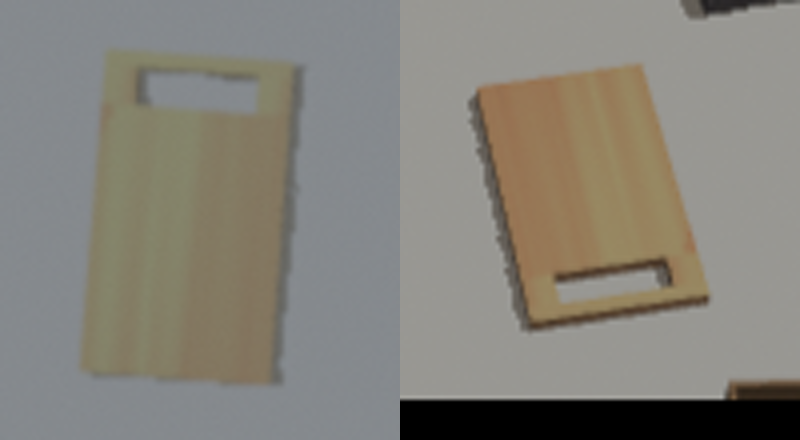

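Request:
servo_tool:
  motion:
    - {"dx": -0.0337,"dy": -0.0324,"dz": 0,"rx": 0,"ry": 0,"rz": 0}
    - {"dx": -0.0337,"dy": -0.0324,"dz": 0,"rx": 0,"ry": 0,"rz": 0}
    - {"dx": -0.0337,"dy": -0.0324,"dz": 0,"rx": 0,"ry": 0,"rz": 0}
    - {"dx": -0.0337,"dy": -0.0324,"dz": 0,"rx": 0,"ry": 0,"rz": 0}
    - {"dx": -0.0337,"dy": -0.0324,"dz": 0,"rx": 0,"ry": 0,"rz": 0}
    - {"dx": -0.0337,"dy": -0.0324,"dz": 0,"rx": 0,"ry": 0,"rz": 0}
    - {"dx": -0.0337,"dy": -0.0324,"dz": 0,"rx": 0,"ry": 0,"rz": 0}
    - {"dx": -0.0337,"dy": -0.0324,"dz": 0,"rx": 0,"ry": 0,"rz": 0}
    - {"dx": -0.0337,"dy": -0.0324,"dz": 0,"rx": 0,"ry": 0,"rz": 0}
    - {"dx": 0,"dy": 0,"dz": 0,"rx": 0,"ry": 0,"rz": -0.07}
    - {"dx": 0,"dy": 0,"dz": 0,"rx": 0,"ry": 0,"rz": -0.07}
    - {"dx": 0,"dy": 0,"dz": 0,"rx": 0,"ry": 0,"rz": -0.07}

```text
t: 2.1
position: [515.5, -292.4, 303.0]
tool_rot: [3.141, -0.001, 3.117]
force: [0.7, 0.0, 0.3]
width: 85.6
finger_force: 0.0
```

Request:
servo_tool:
  motion:
    - {"dx": 0,"dy": 0,"dz": 0.01,"rx": 0,"ry": 0,"rz": -0.07}
    - {"dx": 0,"dy": 0,"dz": 0.01,"rx": 0,"ry": 0,"rz": -0.07}
    - {"dx": 0,"dy": 0,"dz": 0.01,"rx": 0,"ry": 0,"rz": -0.07}
    - {"dx": 0,"dy": 0,"dz": 0.01,"rx": 0,"ry": 0,"rz": -0.07}
    - {"dx": 0,"dy": 0,"dz": 0.01,"rx": 0,"ry": 0,"rz": -0.07}
    - {"dx": 0,"dy": 0,"dz": 0.01,"rx": 0,"ry": 0,"rz": -0.07}

```text
t: 2.7
position: [515.5, -291.8, 243.1]
tool_rot: [3.141, -0.0, -2.326]
force: [0.9, 0.2, 0.3]
width: 85.3
finger_force: 0.0
```

```bash
cat > b.py <<'E'
from m2 import *
T=dict(np.load("top0.npz"));S=dict(np.load("scene0.npz"))
a=[(265+x/4-.4,235+y/4-.4) for x,y in[(107,50),(297,65),(276,383),(82,372)]]
b=[(295+x/4-.4,170+y/4-.4) for x,y in[(310,297),(130,322),(78,88),(242,65)]]
for f,P in((T,a),(S,b)):
    print(*fit(f,P,10,170,100,0));Q=refine(f,P,2);print((Q-np.array(P)).round(1).tolist(),*fit(f,Q,10,170,100,0))
src=open("m.py").read().split("for n,z")[0];exec(src)
for n,z,L,W,a,b in D[:3]:
    if n=="thick": b=[b[0],b[1],b[2],b[3]]
    for f,P in((T,a),(S,b)):
        Q=refine(f,P,1.8);print(n,(Q-np.array(P)).round(1).tolist(),*fit(f,Q,z,L,W,0))
E
python3 b.py; python3 s.py 516 -294 250 3.95
```

```text
[446.4  22.1] -0.098 [[-0.2, 0.6], [-1.7, -0.4], [1.6, -0.9], [0.3, 0.7]]
[[-0.6, 2.8], [1.7, 2.3], [0.7, 1.1], [-1.1, 0.8]] [442.7  21.8] -0.104 [[-2.7, 2.9], [-2.7, -3.0], [3.3, -2.6], [2.1, 2.8]]
[445.3  23.2] -0.111 [[0.5, 0.1], [-0.7, 0.1], [0.5, 0.3], [-0.2, -0.6]]
[[0.5, 1.6], [1.1, 2.3], [-0.2, -0.5], [0.1, -0.5]] [447.2  23.3] -0.106 [[3.0, -0.8], [3.3, 0.1], [-3.2, 0.5], [-3.1, 0.3]]
flat [[-1.7, 0.2], [-0.1, -2.2], [0.2, -2.5], [-1.9, 1.3]] [477.6 292.6] 0.984 [[-1.4, 1.4], [1.2, -1.1], [2.5, -2.0], [-2.3, 1.7]]
flat [[0.1, -0.1], [2.8, -0.8], [0.0, -0.9], [-1.5, -0.7]] [473.3 292.4] 0.987 [[1.0, -0.5], [0.1, -0.0], [0.5, 2.0], [-1.7, -1.5]]
thick [[-1.2, 0.1], [1.0, -1.5], [-0.2, -1.3], [-0.9, 2.8]] [ 517.2 -293.6] 0.789 [[-3.1, 1.3], [2.6, -3.1], [2.9, -0.4], [-2.3, 2.2]]
thick [[-2.5, 0.8], [-0.0, -0.3], [-0.0, -1.2], [-1.2, 0.0]] [ 516.2 -296.5] 0.808 [[43.1, -41.1], [-42.5, 41.1], [-43.4, 41.9], [42.7, -41.9]]
tray [[-0.3, 0.8], [-1.1, 0.8], [-2.3, 1.7], [-1.0, 1.6]] [652.9  66.4] -0.263 [[-0.6, -1.4], [1.5, 0.9], [-0.4, 1.5], [-0.5, -0.9]]
tray [[0.1, 0.9], [1.0, 1.6], [-0.1, -0.5], [-0.4, -0.3]] [655.   64.3] -0.275 [[0.1, -0.5], [-0.2, 1.0], [0.2, 1.2], [-0.1, -1.6]]
t 2.7 p [ 515.5 -291.8  243.1] rot [ 3.141 -0.    -2.326] F [0.9 0.2 0.3] w 85.3 ff 0.0 q [-0.52  0.38  0.03  1.23 -0.   -1.33]
turn shares [ 0.0004 -0.0002  0.0038] shift shares now [ 0.0013 -0.0019 -0.0069] shift after turn [ 0.0012 -0.0019 -0.0069]
```

Request:
servo_tool:
  motion:
    - {"dx": 0.0013,"dy": -0.0026,"dz": 0.04,"rx": 0,"ry": 0,"rz": 0.007}
    - {"dx": 0,"dy": 0,"dz": 0.04,"rx": 0,"ry": 0,"rz": 0}
    - {"dx": 0,"dy": 0,"dz": 0.04,"rx": 0,"ry": 0,"rz": 0}
    - {"dx": 0,"dy": 0,"dz": 0.03,"rx": 0,"ry": 0,"rz": 0}
    - {"dx": 0,"dy": 0,"dz": 0.019,"rx": 0,"ry": 0,"rz": 0}
    - {"dx": 0,"dy": 0,"dz": 0,"rx": 0,"ry": 0,"rz": 0}

```text
t: 3.3
position: [514.9, -293.6, 71.9]
tool_rot: [3.136, -0.002, -2.345]
force: [-0.5, -0.3, 0.1]
width: 85.4
finger_force: 0.0
```

Request:
servo_tool:
  motion:
    - {"dx": 0,"dy": 0,"dz": 0,"rx": 0,"ry": 0,"rz": 0}
    - {"dx": 0,"dy": 0,"dz": 0,"rx": 0,"ry": 0,"rz": 0}
    - {"dx": 0,"dy": 0,"dz": 0,"rx": 0,"ry": 0,"rz": 0}
    - {"dx": 0,"dy": 0,"dz": 0,"rx": 0,"ry": 0,"rz": 0}
    - {"dx": 0,"dy": 0,"dz": 0,"rx": 0,"ry": 0,"rz": 0}
    - {"dx": 0,"dy": 0,"dz": 0,"rx": 0,"ry": 0,"rz": 0}
    - {"dx": 0,"dy": 0,"dz": 0,"rx": 0,"ry": 0,"rz": 0}
    - {"dx": 0,"dy": 0,"dz": 0,"rx": 0,"ry": 0,"rz": 0}
  grip: -1
  newtons: 40

```text
t: 4.1
position: [517.3, -295.0, 76.4]
tool_rot: [-3.139, 0.001, -2.345]
force: [-1.1, 0.8, 6.8]
width: 59.3
finger_force: 44.9
```

Request:
servo_tool:
  motion:
    - {"dx": 0,"dy": 0,"dz": -0.01,"rx": 0,"ry": 0,"rz": 0}
    - {"dx": 0,"dy": 0,"dz": -0.025,"rx": 0,"ry": 0,"rz": 0}
    - {"dx": 0,"dy": 0,"dz": -0.03,"rx": 0,"ry": 0,"rz": 0.04}
    - {"dx": 0,"dy": 0,"dz": -0.025,"rx": 0,"ry": 0,"rz": 0.06}
    - {"dx": 0,"dy": 0,"dz": -0.01,"rx": 0,"ry": 0,"rz": 0.07}
    - {"dx": 0,"dy": 0,"dz": 0,"rx": 0,"ry": 0,"rz": 0.07}
    - {"dx": 0,"dy": 0,"dz": 0,"rx": 0,"ry": 0,"rz": 0.07}
    - {"dx": 0,"dy": 0,"dz": 0,"rx": 0,"ry": 0,"rz": 0.07}
    - {"dx": 0,"dy": 0,"dz": 0,"rx": 0,"ry": 0,"rz": 0.05}
    - {"dx": 0,"dy": 0,"dz": 0,"rx": 0,"ry": 0,"rz": 0.02}
    - {"dx": 0,"dy": 0,"dz": 0,"rx": 0,"ry": 0,"rz": 0}

```text
t: 5.2
position: [516.5, -294.6, 175.4]
tool_rot: [-3.141, 0.0, 3.037]
force: [-0.1, 0.1, -2.6]
width: 59.7
finger_force: 44.2
```

```bash
python3 s.py 445.8 22.6 160 3.037
```

```text
t 5.2 p [ 516.5 -294.6  175.4] rot [-3.141  0.     3.037] F [-0.1  0.1 -2.6] w 59.7 ff 44.2 q [-0.52  0.42 -0.08  1.07 -0.   -0.41]
turn shares [-0.0001  0.      0.0001] shift shares now [0.1034 0.3081 0.0154] shift after turn [0.1034 0.3081 0.0154]
```

Request:
servo_tool:
  motion:
    - {"dx": 0.0054,"dy": 0.0161,"dz": 0,"rx": 0,"ry": 0,"rz": 0}
    - {"dx": 0.01,"dy": 0.03,"dz": 0,"rx": 0,"ry": 0,"rz": 0}
    - {"dx": 0.014,"dy": 0.0417,"dz": 0,"rx": 0,"ry": 0,"rz": 0}
    - {"dx": 0.014,"dy": 0.0417,"dz": 0,"rx": 0,"ry": 0,"rz": 0}
    - {"dx": 0.014,"dy": 0.0417,"dz": 0,"rx": 0,"ry": 0,"rz": 0}
    - {"dx": 0.014,"dy": 0.0417,"dz": 0,"rx": 0,"ry": 0,"rz": 0}
    - {"dx": 0.014,"dy": 0.0417,"dz": 0.01,"rx": 0,"ry": 0,"rz": 0}
    - {"dx": 0.01,"dy": 0.03,"dz": 0.02,"rx": 0,"ry": 0,"rz": 0}
    - {"dx": 0.008,"dy": 0.0235,"dz": 0.025,"rx": 0,"ry": 0,"rz": 0}
    - {"dx": 0,"dy": 0,"dz": 0.015,"rx": 0,"ry": 0,"rz": 0}
    - {"dx": 0,"dy": 0,"dz": 0,"rx": 0,"ry": 0,"rz": 0}
    - {"dx": 0,"dy": 0,"dz": 0,"rx": 0,"ry": 0,"rz": 0}

```text
t: 6.4
position: [445.5, 22.7, 105.4]
tool_rot: [-3.141, -0.0, 3.039]
force: [0.1, 0.2, -1.8]
width: 59.5
finger_force: 44.5
```

```bash
python3 s.py 445.8 22.6 85.4 3.037;python3 - <<'E'
from plant import r
import cv2,numpy as np
o=[]
for n,x,y in(("scene",295,150),("top",265,225)):
    f=r.grab_frame(n);np.savez(n+"1.npz",**f);o.append(cv2.resize(f["color"][y:y+130,x:x+100,::-1],(400,520),interpolation=cv2.INTER_CUBIC))
cv2.imwrite("pics/p1.png",np.hstack(o))
E
```

```text
t 6.4 p [445.5  22.7 105.4] rot [-3.141 -0.     3.039] F [ 0.1  0.2 -1.8] w 59.5 ff 44.5 q [ 0.05  0.27 -0.53  0.77 -0.    0.15]
turn shares [-0.0001 -0.0001  0.0009] shift shares now [-0.0003 -0.0001  0.02  ] shift after turn [-0.0003 -0.0001  0.02  ]
```

View pics/p1.png

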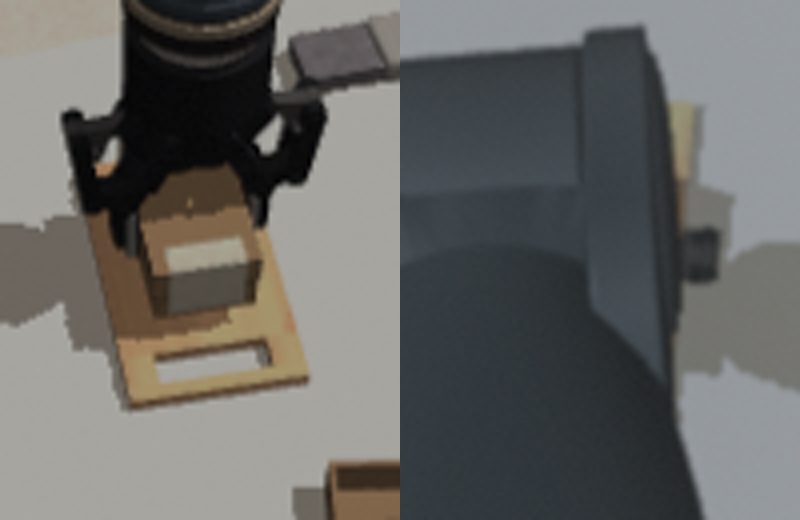

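The scene view shows the thick box level over the board with its label towards the slot. Its near top edge runs about (332,220)–(360,215) and the near bottom edge (334,229)–(359,225). The top view is hidden by the arm.

Run:
```python
from h import *
f=dict(np.load("scene1.npz"));R=np.array([[np.cos(-.104),-np.sin(-.104)],[np.sin(-.104),np.cos(-.104)]])
for z,P in((72,[(150,278),(262,262)]),(30,[(156,318),(256,303)])):
    X=[ray(f,(295+x/4-.4,150+y/4-.4),z) for x,y in P]
    print([((p-[445.8,22.6])@R).round(1).tolist() for p in X])
```

```text
[[48.7, -33.2], [49.2, 27.3]]
[[44.8, -28.3], [44.9, 27.7]]
```

Request:
servo_tool:
  motion:
    - {"dx": 0,"dy": 0,"dz": 0.008,"rx": 0,"ry": 0,"rz": 0.001}
    - {"dx": 0,"dy": 0,"dz": 0.006,"rx": 0,"ry": 0,"rz": 0}
    - {"dx": 0,"dy": 0,"dz": 0.003,"rx": 0,"ry": 0,"rz": 0}
    - {"dx": 0,"dy": 0,"dz": 0.002,"rx": 0,"ry": 0,"rz": 0}
    - {"dx": 0,"dy": 0,"dz": 0.001,"rx": 0,"ry": 0,"rz": 0}
    - {"dx": 0,"dy": 0,"dz": 0,"rx": 0,"ry": 0,"rz": 0}
    - {"dx": 0,"dy": 0,"dz": 0,"rx": 0,"ry": 0,"rz": 0}

```text
t: 7.2
position: [445.4, 22.3, 86.3]
tool_rot: [-3.141, 0.0, 3.036]
force: [-9.2, 0.0, 25.7]
width: 59.9
finger_force: 47.7
```

Request:
servo_tool:
  motion:
    - {"dx": 0,"dy": 0,"dz": -0.001,"rx": 0,"ry": 0,"rz": 0}
    - {"dx": 0,"dy": 0,"dz": 0,"rx": 0,"ry": 0,"rz": 0}
    - {"dx": 0,"dy": 0,"dz": 0,"rx": 0,"ry": 0,"rz": 0}

```text
t: 7.5
position: [445.8, 22.4, 86.3]
tool_rot: [-3.141, 0.0, 3.036]
force: [-3.7, 0.5, 10.0]
width: 59.7
finger_force: 46.1
```

Request:
servo_tool:
  motion:
    - {"dx": 0,"dy": 0,"dz": 0,"rx": 0,"ry": 0,"rz": 0}
    - {"dx": 0,"dy": 0,"dz": 0,"rx": 0,"ry": 0,"rz": 0}
    - {"dx": 0,"dy": 0,"dz": 0,"rx": 0,"ry": 0,"rz": 0}
    - {"dx": 0,"dy": 0,"dz": 0,"rx": 0,"ry": 0,"rz": 0}
    - {"dx": 0,"dy": 0,"dz": 0,"rx": 0,"ry": 0,"rz": 0}
    - {"dx": 0,"dy": 0,"dz": 0,"rx": 0,"ry": 0,"rz": 0}
    - {"dx": 0,"dy": 0,"dz": -0.02,"rx": 0,"ry": 0,"rz": 0}
    - {"dx": 0,"dy": 0,"dz": -0.05,"rx": 0,"ry": 0,"rz": 0}
    - {"dx": 0,"dy": 0,"dz": -0.05,"rx": 0,"ry": 0,"rz": 0}
    - {"dx": 0,"dy": 0,"dz": -0.04,"rx": 0,"ry": 0,"rz": 0}
    - {"dx": 0,"dy": 0,"dz": 0,"rx": 0,"ry": 0,"rz": 0}
  grip: 1

```text
t: 8.6
position: [448.0, 22.6, 251.1]
tool_rot: [3.14, 0.009, 3.036]
force: [1.0, -0.3, 0.2]
width: 85.4
finger_force: 0.0
```

```bash
python3 s.py 475.5 292.3 180 4.128
```

```text
t 8.6 p [448.   22.6 251.1] rot [3.14  0.009 3.036] F [ 1.  -0.3  0.2] w 85.4 ff 0.0 q [ 0.05  0.13 -0.29  1.14 -0.    0.16]
turn shares [-0.0018  0.0042 -0.5461] shift shares now [0.0017 0.271  0.0714] shift after turn [-0.2401  0.1258  0.0711]
```

Request:
servo_tool:
  motion:
    - {"dx": 0,"dy": 0.03,"dz": 0,"rx": 0,"ry": 0,"rz": 0}
    - {"dx": 0,"dy": 0.045,"dz": 0,"rx": 0,"ry": 0,"rz": 0}
    - {"dx": 0,"dy": 0.045,"dz": 0,"rx": 0,"ry": 0,"rz": 0}
    - {"dx": 0,"dy": 0.045,"dz": 0,"rx": 0,"ry": 0,"rz": 0}
    - {"dx": 0,"dy": 0.045,"dz": 0,"rx": 0,"ry": 0,"rz": 0}
    - {"dx": 0,"dy": 0.04,"dz": 0,"rx": 0,"ry": 0,"rz": 0}
    - {"dx": 0,"dy": 0.021,"dz": 0,"rx": 0,"ry": 0,"rz": 0}
    - {"dx": 0,"dy": 0,"dz": 0.01,"rx": 0,"ry": 0,"rz": -0.07}
    - {"dx": 0,"dy": 0,"dz": 0.01,"rx": 0,"ry": 0,"rz": -0.07}
    - {"dx": 0,"dy": 0,"dz": 0.01,"rx": 0,"ry": 0,"rz": -0.07}
    - {"dx": 0,"dy": 0,"dz": 0.01,"rx": 0,"ry": 0,"rz": -0.07}

```text
t: 9.7
position: [474.1, 292.0, 204.7]
tool_rot: [-3.141, -0.001, -2.681]
force: [-1.2, 0.1, -0.5]
width: 85.5
finger_force: 0.0
```

Request:
servo_tool:
  motion:
    - {"dx": 0,"dy": 0,"dz": 0.01,"rx": 0,"ry": 0,"rz": -0.07}
    - {"dx": 0,"dy": 0,"dz": 0.01,"rx": 0,"ry": 0,"rz": -0.07}
    - {"dx": 0,"dy": 0,"dz": 0.01,"rx": 0,"ry": 0,"rz": -0.07}
    - {"dx": 0,"dy": 0,"dz": 0,"rx": 0,"ry": 0,"rz": -0.056}
    - {"dx": 0,"dy": 0,"dz": 0,"rx": 0,"ry": 0,"rz": 0}
    - {"dx": 0,"dy": 0,"dz": 0,"rx": 0,"ry": 0,"rz": 0}

```text
t: 10.3
position: [474.3, 292.0, 175.6]
tool_rot: [3.141, -0.0, -2.159]
force: [-0.4, 0.6, -0.1]
width: 85.1
finger_force: 0.0
```

```bash
python3 s.py 475.5 292.3 76 4.128;python3 - <<'E'
from plant import r
import cv2,numpy as np
o=[]
for n,x,y in(("scene",295,150),("top",265,225)):
    f=r.grab_frame(n);np.savez(n+"2.npz",**f);o.append(cv2.resize(f["color"][y:y+120,x:x+100,::-1],(400,480),interpolation=cv2.INTER_CUBIC))
cv2.imwrite("pics/p2.png",np.hstack(o))
E
```

```text
t 10.3 p [474.3 292.  175.6] rot [ 3.141 -0.    -2.159] F [-0.4  0.6 -0.1] w 85.1 ff 0.0 q [ 0.55  0.36 -0.17  1.03 -0.   -0.43]
turn shares [ 0.0001 -0.0002 -0.0018] shift shares now [-0.001  -0.0008  0.0996] shift after turn [-0.0009 -0.0008  0.0996]
```

View pics/p2.png

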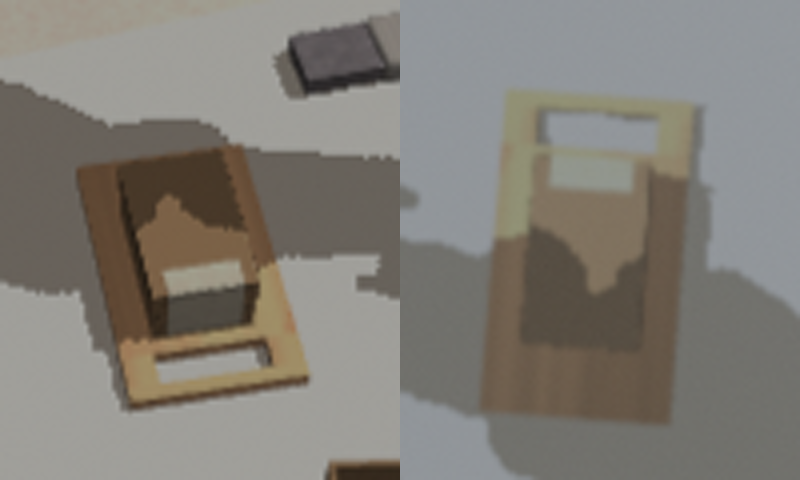

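The thick box stands on the board with its label towards the slot. In the scene crop its top corners are about (117,163), (232,149), (260,283) and (152,302). In the top crop they are (133,152), (253,165), (240,350) and (121,340).

```bash
cat > c.py <<'E'
from h import *
def go(k,S,T,sx,sy,tx,ty):
    f=dict(np.load(f"scene{k}.npz"));g=dict(np.load(f"top{k}.npz"))
    for n,z,P in S: print("S",n,*fit(f,[(sx+x/4-.4,sy+y/4-.4) for x,y in P],z,*((170,100) if n=="board" else (96,60)),0))
    for n,z,P in T: print("T",n,*fit(g,[(tx+x/4-.4,ty+y/4-.4) for x,y in P],z,*((170,100) if n=="board" else (96,60)),0))
E
python3 - <<'E'
from c import *
go(2,[("board",10,[(309,377),(129,404),(77,168),(242,146)]),("thick",52,[(260,283),(152,302),(117,163),(232,149)])],
 [("board",10,[(107,90),(297,103),(270,424),(82,411)]),("thick",52,[(133,152),(253,165),(240,350),(121,340)])],295,150,265,225)
E
```

```text
S board [445.7  22.6] -0.112 [[-0.1, 0.2], [0.0, -0.1], [-0.1, 0.3], [0.2, -0.3]]
S thick [445.8  22. ] -0.125 [[-0.8, -0.5], [2.3, -0.6], [-1.3, -2.4], [-0.2, 3.5]]
T board [446.7  22.8] -0.105 [[-0.8, 0.5], [-0.5, -0.7], [1.2, 0.9], [0.2, -0.7]]
T thick [447.5  21.3] -0.102 [[0.5, 1.2], [-2.0, -0.1], [0.4, -0.7], [1.1, -0.4]]
```

Request:
servo_tool:
  motion:
    - {"dx": -0.001,"dy": -0.001,"dz": 0.03,"rx": 0,"ry": 0,"rz": 0}
    - {"dx": 0,"dy": 0,"dz": 0.03,"rx": 0,"ry": 0,"rz": 0}
    - {"dx": 0,"dy": 0,"dz": 0.025,"rx": 0,"ry": 0,"rz": 0}
    - {"dx": 0,"dy": 0,"dz": 0.015,"rx": 0,"ry": 0,"rz": 0}
    - {"dx": 0,"dy": 0,"dz": 0,"rx": 0,"ry": 0,"rz": 0}
    - {"dx": 0,"dy": 0,"dz": 0,"rx": 0,"ry": 0,"rz": 0}

```text
t: 11.0
position: [475.9, 292.4, 76.3]
tool_rot: [-3.142, -0.0, -2.156]
force: [1.0, 0.4, 0.5]
width: 85.5
finger_force: 0.0
```

Request:
servo_tool:
  motion:
    - {"dx": 0,"dy": 0,"dz": 0,"rx": 0,"ry": 0,"rz": 0}
    - {"dx": 0,"dy": 0,"dz": 0,"rx": 0,"ry": 0,"rz": 0}
    - {"dx": 0,"dy": 0,"dz": 0,"rx": 0,"ry": 0,"rz": 0}
    - {"dx": 0,"dy": 0,"dz": 0,"rx": 0,"ry": 0,"rz": 0}
    - {"dx": 0,"dy": 0,"dz": 0,"rx": 0,"ry": 0,"rz": 0}
    - {"dx": 0,"dy": 0,"dz": 0,"rx": 0,"ry": 0,"rz": 0}
    - {"dx": 0,"dy": 0,"dz": 0,"rx": 0,"ry": 0,"rz": 0}
    - {"dx": 0,"dy": 0,"dz": 0,"rx": 0,"ry": 0,"rz": 0}
  grip: -1
  newtons: 35

```text
t: 11.8
position: [476.2, 292.7, 77.2]
tool_rot: [-3.141, 0.002, -2.156]
force: [-2.1, -0.1, 5.8]
width: 59.2
finger_force: 37.4
```

Request:
servo_tool:
  motion:
    - {"dx": 0,"dy": 0,"dz": -0.01,"rx": 0,"ry": 0,"rz": 0}
    - {"dx": 0,"dy": 0,"dz": -0.025,"rx": 0,"ry": 0,"rz": 0}
    - {"dx": 0,"dy": 0,"dz": -0.035,"rx": 0,"ry": 0,"rz": 0.04}
    - {"dx": 0,"dy": 0,"dz": -0.03,"rx": 0,"ry": 0,"rz": 0.06}
    - {"dx": 0,"dy": 0,"dz": -0.015,"rx": 0,"ry": 0,"rz": 0.07}
    - {"dx": 0,"dy": 0,"dz": -0.005,"rx": 0,"ry": 0,"rz": 0.07}
    - {"dx": 0,"dy": 0,"dz": 0,"rx": 0,"ry": 0,"rz": 0.07}
    - {"dx": 0,"dy": 0,"dz": 0,"rx": 0,"ry": 0,"rz": 0.07}
    - {"dx": 0,"dy": 0,"dz": 0,"rx": 0,"ry": 0,"rz": 0.07}
    - {"dx": 0,"dy": 0,"dz": 0,"rx": 0,"ry": 0,"rz": 0.06}
    - {"dx": 0,"dy": 0,"dz": 0,"rx": 0,"ry": 0,"rz": 0.035}
    - {"dx": 0,"dy": 0,"dz": 0,"rx": 0,"ry": 0,"rz": 0}

```text
t: 13.0
position: [475.7, 292.2, 196.6]
tool_rot: [3.142, 0.0, 3.037]
force: [-0.8, 0.1, -2.6]
width: 59.1
finger_force: 39.4
```

```bash
python3 s.py 445.8 22.4 140 3.037
```

```text
t 13.0 p [475.7 292.2 196.6] rot [3.142 0.    3.037] F [-0.8  0.1 -2.6] w 59.1 ff 39.4 q [ 0.55  0.35 -0.14  1.08 -0.    0.66]
turn shares [ 0.      0.0002 -0.0002] shift shares now [ 0.0015 -0.2714  0.0566] shift after turn [ 0.0016 -0.2714  0.0566]
```

Request:
servo_tool:
  motion:
    - {"dx": 0,"dy": -0.02,"dz": 0,"rx": 0,"ry": 0,"rz": 0}
    - {"dx": 0,"dy": -0.035,"dz": 0,"rx": 0,"ry": 0,"rz": 0}
    - {"dx": 0,"dy": -0.045,"dz": 0,"rx": 0,"ry": 0,"rz": 0}
    - {"dx": 0,"dy": -0.045,"dz": 0,"rx": 0,"ry": 0,"rz": 0}
    - {"dx": 0,"dy": -0.045,"dz": 0,"rx": 0,"ry": 0,"rz": 0}
    - {"dx": 0,"dy": -0.04,"dz": 0,"rx": 0,"ry": 0,"rz": 0}
    - {"dx": 0.0006,"dy": -0.03,"dz": 0.01,"rx": 0,"ry": 0,"rz": 0}
    - {"dx": 0.001,"dy": -0.0114,"dz": 0.02,"rx": 0,"ry": 0,"rz": 0}
    - {"dx": 0,"dy": 0,"dz": 0.02,"rx": 0,"ry": 0,"rz": 0}
    - {"dx": 0,"dy": 0,"dz": 0.0046,"rx": 0,"ry": 0,"rz": 0}
    - {"dx": 0,"dy": 0,"dz": 0,"rx": 0,"ry": 0,"rz": 0}
    - {"dx": 0,"dy": 0,"dz": 0,"rx": 0,"ry": 0,"rz": 0}

```text
t: 14.2
position: [446.3, 22.6, 142.1]
tool_rot: [-3.142, 0.001, 3.039]
force: [-0.0, 0.3, -3.2]
width: 59.2
finger_force: 39.4
```

```bash
python3 s.py 445.8 22.4 128.6 3.037;python3 - <<'E'
from plant import r
import cv2,numpy as np
for n in("scene","top"):
    f=r.grab_frame(n);np.savez(n+"3.npz",**f)
    if n=="scene":cv2.imwrite("pics/p3.png",cv2.resize(f["color"][140:240,310:390,::-1],(480,600),interpolation=cv2.INTER_CUBIC))
E
```

```text
t 14.2 p [446.3  22.6 142.1] rot [-3.142e+00  1.000e-03  3.039e+00] F [-0.   0.3 -3.2] w 59.2 ff 39.4 q [ 0.05  0.23 -0.48  0.86 -0.    0.15]
turn shares [-0.      0.0004  0.0009] shift shares now [ 0.0005 -0.0003  0.0135] shift after turn [ 0.0005 -0.0003  0.0135]
```

View pics/p3.png

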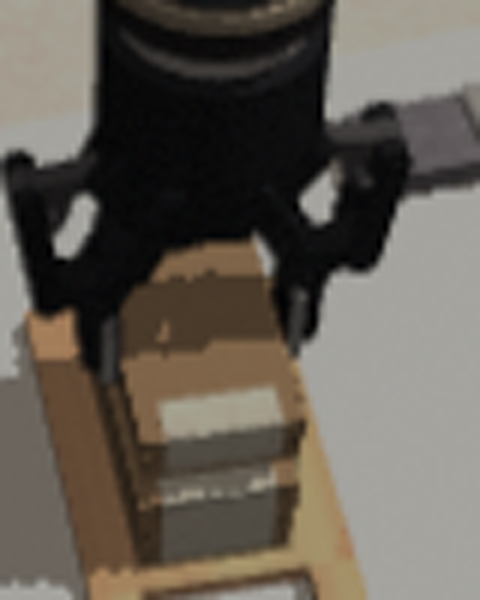

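The crop (origin 310,140, ×6) shows the flat box above the thick box, nearly aligned. The flat box's bottom near edge is about (145,475)–(300,456), and the thick box's top near edge about (140,507)–(297,483).

Run:
```python
from h import *
f=dict(np.load("scene3.npz"));R=np.array([[np.cos(-.104),-np.sin(-.104)],[np.sin(-.104),np.cos(-.104)]])
for z,P in((89.5,[(137,443),(305,418)]),(65.5,[(142,478),(300,456)]),(52,[(138,505),(298,483)]),(10,[(138,567),(296,545)])):
    X=[ray(f,(310+x/6-.4,140+y/6-.4),z) for x,y in P]
    print(z,[((p-[445.8,22.6])@R).round(1).tolist() for p in X])
```

```text
89.5 [[47.4, -32.6], [47.3, 27.3]]
65.5 [[44.8, -29.8], [45.4, 27.5]]
52 [[46.3, -31.3], [47.2, 27.3]]
10 [[43.6, -29.9], [44.5, 29.9]]
```

Request:
servo_tool:
  motion:
    - {"dx": 0.0007,"dy": 0,"dz": 0.006,"rx": 0,"ry": 0,"rz": 0.001}
    - {"dx": 0,"dy": 0,"dz": 0.004,"rx": 0,"ry": 0,"rz": 0}
    - {"dx": 0,"dy": 0,"dz": 0.0015,"rx": 0,"ry": 0,"rz": 0}
    - {"dx": 0,"dy": 0,"dz": 0.001,"rx": 0,"ry": 0,"rz": 0}
    - {"dx": 0,"dy": 0,"dz": 0,"rx": 0,"ry": 0,"rz": 0}
    - {"dx": 0,"dy": 0,"dz": 0,"rx": 0,"ry": 0,"rz": 0}

```text
t: 14.9
position: [445.0, 22.7, 129.2]
tool_rot: [-3.142, -0.0, 3.036]
force: [-2.4, 0.4, 6.5]
width: 58.8
finger_force: 40.5
```

Request:
servo_tool:
  motion:
    - {"dx": 0,"dy": 0,"dz": 0,"rx": 0,"ry": 0,"rz": 0}
    - {"dx": 0,"dy": 0,"dz": 0,"rx": 0,"ry": 0,"rz": 0}
    - {"dx": 0,"dy": 0,"dz": 0,"rx": 0,"ry": 0,"rz": 0}
    - {"dx": 0,"dy": 0,"dz": 0,"rx": 0,"ry": 0,"rz": 0}
    - {"dx": 0,"dy": 0,"dz": 0,"rx": 0,"ry": 0,"rz": 0}
    - {"dx": 0,"dy": 0,"dz": 0,"rx": 0,"ry": 0,"rz": 0}
    - {"dx": 0,"dy": 0,"dz": -0.01,"rx": 0,"ry": 0,"rz": 0}
    - {"dx": 0,"dy": 0,"dz": -0.03,"rx": 0,"ry": 0,"rz": 0}
    - {"dx": 0,"dy": 0,"dz": -0.04,"rx": 0,"ry": 0,"rz": 0}
    - {"dx": 0,"dy": 0,"dz": -0.03,"rx": 0,"ry": 0,"rz": 0}
    - {"dx": 0,"dy": 0,"dz": -0.01,"rx": 0,"ry": 0,"rz": 0}
    - {"dx": 0,"dy": 0,"dz": 0,"rx": 0,"ry": 0,"rz": 0}
  grip: 1

```text
t: 16.1
position: [446.0, 22.6, 250.4]
tool_rot: [3.141, 0.003, 3.036]
force: [-0.3, 0.4, -0.8]
width: 85.4
finger_force: 0.0
```

```bash
python3 s.py 654 65.5 180 2.875
```

```text
t 16.1 p [446.   22.6 250.4] rot [3.141e+00 3.000e-03 3.036e+00] F [-0.3  0.4 -0.8] w 85.4 ff 0.0 q [ 0.05  0.13 -0.29  1.15 -0.    0.16]
turn shares [0.0003 0.0016 0.0804] shift shares now [-0.2021  0.0646  0.0711] shift after turn [-0.1894  0.0961  0.0704]
```

Request:
servo_tool:
  motion:
    - {"dx": -0.02,"dy": 0.0064,"dz": 0,"rx": 0,"ry": 0,"rz": 0}
    - {"dx": -0.04,"dy": 0.0128,"dz": 0,"rx": 0,"ry": 0,"rz": 0}
    - {"dx": -0.04,"dy": 0.0128,"dz": 0,"rx": 0,"ry": 0,"rz": 0}
    - {"dx": -0.04,"dy": 0.0128,"dz": 0,"rx": 0,"ry": 0,"rz": 0}
    - {"dx": -0.04,"dy": 0.0128,"dz": 0,"rx": 0,"ry": 0,"rz": 0}
    - {"dx": -0.0223,"dy": 0.007,"dz": 0.01,"rx": 0,"ry": 0,"rz": 0}
    - {"dx": 0,"dy": 0,"dz": 0.03,"rx": 0,"ry": 0,"rz": 0.04}
    - {"dx": 0,"dy": 0,"dz": 0.03,"rx": 0,"ry": 0,"rz": 0.04}
    - {"dx": 0,"dy": 0,"dz": 0,"rx": 0,"ry": 0,"rz": 0}
    - {"dx": 0,"dy": 0,"dz": 0,"rx": 0,"ry": 0,"rz": 0}

```text
t: 17.1
position: [652.6, 65.4, 177.8]
tool_rot: [-3.141, -0.003, 2.878]
force: [0.1, -0.7, 0.5]
width: 85.3
finger_force: 0.0
```

```bash
python3 s.py 654 65.5 77 2.875;python3 - <<'E'
from plant import r
import cv2,numpy as np
f=r.grab_frame("scene");np.savez("scene4.npz",**f)
cv2.imwrite("pics/p4.png",cv2.resize(f["color"][140:340,300:450,::-1],(450,600),interpolation=cv2.INTER_CUBIC))
E
```

```text
t 17.1 p [652.6  65.4 177.8] rot [-3.141e+00 -3.000e-03  2.878e+00] F [ 0.1 -0.7  0.5] w 85.3 ff 0.0 q [ 0.1   0.52  0.1   1.15 -0.    0.36]
turn shares [-0.0005 -0.0013  0.0015] shift shares now [-0.0016  0.0005  0.1008] shift after turn [-0.0013  0.0004  0.1008]
```

View pics/p4.png

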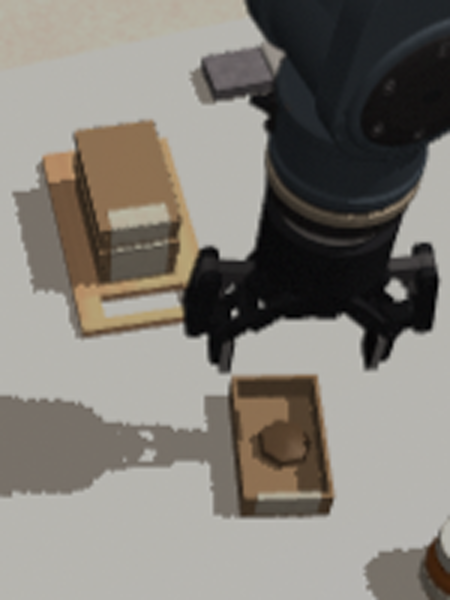

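The pile looks flush, with both labels towards the slot. The tray at about (394,289) still holds its fossil, and the gripper is lined up above it.

Request:
servo_tool:
  motion:
    - {"dx": -0.0013,"dy": 0,"dz": 0.03,"rx": 0,"ry": 0,"rz": 0.001}
    - {"dx": 0,"dy": 0,"dz": 0.03,"rx": 0,"ry": 0,"rz": 0}
    - {"dx": 0,"dy": 0,"dz": 0.025,"rx": 0,"ry": 0,"rz": 0}
    - {"dx": 0,"dy": 0,"dz": 0.015,"rx": 0,"ry": 0,"rz": 0}
    - {"dx": 0,"dy": 0,"dz": 0,"rx": 0,"ry": 0,"rz": 0}
    - {"dx": 0,"dy": 0,"dz": 0,"rx": 0,"ry": 0,"rz": 0}

```text
t: 17.75
position: [655.4, 65.1, 80.5]
tool_rot: [3.141, 0.002, 2.875]
force: [-0.1, 0.7, -0.7]
width: 85.5
finger_force: 0.0
```

Request:
servo_tool:
  motion:
    - {"dx": 0,"dy": 0,"dz": 0,"rx": 0,"ry": 0,"rz": 0}
    - {"dx": 0,"dy": 0,"dz": 0,"rx": 0,"ry": 0,"rz": 0}
    - {"dx": 0,"dy": 0,"dz": 0,"rx": 0,"ry": 0,"rz": 0}
    - {"dx": 0,"dy": 0,"dz": 0,"rx": 0,"ry": 0,"rz": 0}
    - {"dx": 0,"dy": 0,"dz": 0,"rx": 0,"ry": 0,"rz": 0}
    - {"dx": 0,"dy": 0,"dz": 0,"rx": 0,"ry": 0,"rz": 0}
    - {"dx": 0,"dy": 0,"dz": 0,"rx": 0,"ry": 0,"rz": 0}
    - {"dx": 0,"dy": 0,"dz": 0,"rx": 0,"ry": 0,"rz": 0}
  grip: -1
  newtons: 25

```text
t: 18.55
position: [655.5, 65.2, 80.6]
tool_rot: [3.141, 0.003, 2.874]
force: [-0.3, -0.3, 6.0]
width: 59.4
finger_force: 26.6
```

Request:
servo_tool:
  motion:
    - {"dx": 0,"dy": 0,"dz": -0.005,"rx": 0,"ry": 0,"rz": 0}
    - {"dx": 0,"dy": 0,"dz": -0.015,"rx": 0,"ry": 0,"rz": 0}
    - {"dx": 0,"dy": 0,"dz": -0.025,"rx": 0,"ry": 0,"rz": 0}
    - {"dx": 0,"dy": 0,"dz": -0.025,"rx": 0,"ry": 0,"rz": 0}
    - {"dx": 0,"dy": 0,"dz": -0.025,"rx": 0,"ry": 0,"rz": -0.01}
    - {"dx": 0,"dy": 0,"dz": -0.015,"rx": 0,"ry": 0,"rz": -0.02}
    - {"dx": 0,"dy": 0,"dz": -0.005,"rx": 0,"ry": 0,"rz": -0.025}
    - {"dx": 0,"dy": 0,"dz": 0,"rx": 0,"ry": 0,"rz": -0.02}
    - {"dx": 0,"dy": 0,"dz": 0,"rx": 0,"ry": 0,"rz": -0.0065}
    - {"dx": 0,"dy": 0,"dz": 0,"rx": 0,"ry": 0,"rz": 0}
    - {"dx": 0,"dy": 0,"dz": 0,"rx": 0,"ry": 0,"rz": 0}

```text
t: 19.65
position: [654.5, 65.1, 193.7]
tool_rot: [-3.141, -0.0, 3.036]
force: [-0.7, 0.5, -0.8]
width: 59.5
finger_force: 28.0
```

```bash
python3 s.py 445.8 22.4 180 3.037
```

```text
t 19.65 p [654.5  65.1 193.7] rot [-3.141 -0.     3.036] F [-0.7  0.5 -0.8] w 59.5 ff 28.0 q [ 0.1   0.51  0.13  1.18 -0.    0.2 ]
turn shares [-0.0001 -0.0002 -0.0005] shift shares now [ 0.203  -0.0645  0.0138] shift after turn [ 0.2031 -0.0643  0.0137]
```

Request:
servo_tool:
  motion:
    - {"dx": 0.008,"dy": -0.0025,"dz": 0,"rx": 0,"ry": 0,"rz": 0}
    - {"dx": 0.016,"dy": -0.005,"dz": 0,"rx": 0,"ry": 0,"rz": 0}
    - {"dx": 0.024,"dy": -0.0075,"dz": 0,"rx": 0,"ry": 0,"rz": 0}
    - {"dx": 0.028,"dy": -0.009,"dz": 0,"rx": 0,"ry": 0,"rz": 0}
    - {"dx": 0.028,"dy": -0.009,"dz": 0,"rx": 0,"ry": 0,"rz": 0}
    - {"dx": 0.028,"dy": -0.009,"dz": 0,"rx": 0,"ry": 0,"rz": 0}
    - {"dx": 0.026,"dy": -0.0085,"dz": 0,"rx": 0,"ry": 0,"rz": 0}
    - {"dx": 0.02,"dy": -0.006,"dz": 0,"rx": 0,"ry": 0,"rz": 0}
    - {"dx": 0.014,"dy": -0.0045,"dz": 0,"rx": 0,"ry": 0,"rz": 0}
    - {"dx": 0.008,"dy": -0.0025,"dz": 0,"rx": 0,"ry": 0,"rz": 0}
    - {"dx": 0.003,"dy": -0.001,"dz": 0,"rx": 0,"ry": 0,"rz": 0}
    - {"dx": 0,"dy": 0,"dz": 0,"rx": 0,"ry": 0,"rz": 0}

```text
t: 20.85
position: [446.0, 22.2, 193.9]
tool_rot: [-3.142, 0.0, 3.037]
force: [-0.3, -0.7, -1.7]
width: 59.3
finger_force: 28.0
```

Request:
servo_tool:
  motion:
    - {"dx": 0,"dy": 0,"dz": 0.006,"rx": 0,"ry": 0,"rz": 0}
    - {"dx": 0,"dy": 0,"dz": 0.01,"rx": 0,"ry": 0,"rz": 0}
    - {"dx": 0,"dy": 0,"dz": 0.007,"rx": 0,"ry": 0,"rz": 0}
    - {"dx": 0,"dy": 0,"dz": 0.003,"rx": 0,"ry": 0,"rz": 0}
    - {"dx": 0,"dy": 0,"dz": 0,"rx": 0,"ry": 0,"rz": 0}
    - {"dx": 0,"dy": 0,"dz": 0,"rx": 0,"ry": 0,"rz": 0}

```text
t: 21.45
position: [446.0, 22.2, 167.7]
tool_rot: [-3.141, -0.0, 3.037]
force: [-0.3, 0.6, -0.7]
width: 59.5
finger_force: 28.0
```

```bash
python3 s.py 445.8 22.4 154.7 3.037;python3 - <<'E'
from plant import r
import cv2,numpy as np
for n in("scene","top"):
    f=r.grab_frame(n);np.savez(n+"5.npz",**f)
    if n=="scene":cv2.imwrite("pics/p5.png",cv2.resize(f["color"][140:240,310:390,::-1],(480,600),interpolation=cv2.INTER_CUBIC))
E
```

```text
t 21.45 p [446.   22.2 167.7] rot [-3.141 -0.     3.037] F [-0.3  0.6 -0.7] w 59.5 ff 28.0 q [ 0.05  0.2  -0.44  0.93 -0.    0.15]
turn shares [-0.0001 -0.0002 -0.0001] shift shares now [0.0002 0.0001 0.013 ] shift after turn [0.0002 0.0001 0.013 ]
```

View pics/p5.png

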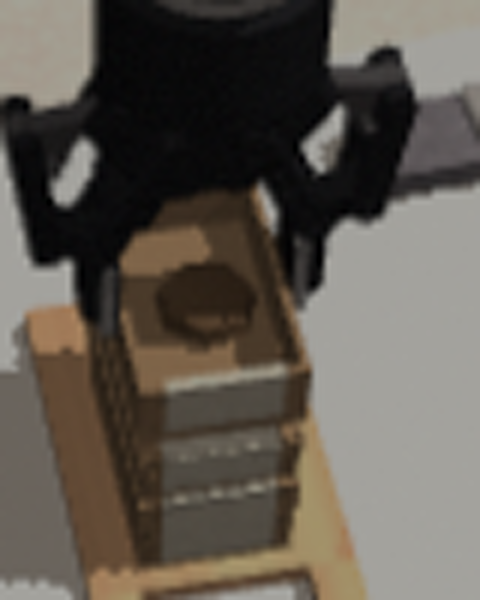

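The fossil is still in the tray (about 344,191), above the pile. The near edges of the three labels are in line; I'll put numbers on that.

Run:
```python
from h import *
f=dict(np.load("scene5.npz"));R=np.array([[np.cos(-.104),-np.sin(-.104)],[np.sin(-.104),np.cos(-.104)]])
for z,P in((117,[(135,394),(309,368)]),(89,[(138,438),(304,415)]),(76,[(138,460),(301,433)]),(52,[(138,503),(298,480)]),(10,[(138,567),(296,545)])):
    X=[ray(f,(310+x/6-.4,140+y/6-.4),z) for x,y in P]
    print(z,[((p-[445.8,22.6])@R).round(1).tolist() for p in X])
# sharper: row of strongest change along the columns at the label middle
g=cv2.resize(f["color"][140:240,310:390],None,fx=6,fy=6,interpolation=cv2.INTER_CUBIC).astype(int).sum(2)
p=g[360:580,200:240].mean(1);print(p[::4].astype(int).tolist())
```

```text
117 [[47.7, -33.9], [47.4, 26.8]]
89 [[44.9, -31.7], [45.6, 27.4]]
76 [[44.6, -31.4], [43.3, 27.7]]
52 [[45.4, -31.1], [45.8, 27.6]]
10 [[43.6, -29.9], [44.5, 29.9]]
[283, 293, 315, 369, 416, 420, 332, 241, 223, 216, 218, 219, 219, 219, 217, 202, 176, 157, 191, 243, 268, 280, 282, 280, 245, 215, 219, 219, 217, 214, 199, 206, 242, 296, 291, 222, 211, 220, 222, 222, 222, 220, 221, 221, 222, 222, 217, 209, 212, 261, 335, 391, 411, 397, 360]
```

Request:
servo_tool:
  motion:
    - {"dx": 0.0012,"dy": 0,"dz": 0.006,"rx": 0,"ry": 0,"rz": 0}
    - {"dx": 0,"dy": 0,"dz": 0.004,"rx": 0,"ry": 0,"rz": 0}
    - {"dx": 0,"dy": 0,"dz": 0.001,"rx": 0,"ry": 0,"rz": 0}
    - {"dx": 0,"dy": 0,"dz": 0.0005,"rx": 0,"ry": 0,"rz": 0}
    - {"dx": 0,"dy": 0,"dz": 0,"rx": 0,"ry": 0,"rz": 0}
    - {"dx": 0,"dy": 0,"dz": 0,"rx": 0,"ry": 0,"rz": 0}

```text
t: 22.15
position: [444.4, 22.3, 156.5]
tool_rot: [-3.142, -0.0, 3.037]
force: [-3.3, -0.8, 5.6]
width: 59.2
finger_force: 28.7
```

Contact is made, so I'll release, retreat upward and move aside for a check.

Request:
servo_tool:
  motion:
    - {"dx": 0,"dy": 0,"dz": 0,"rx": 0,"ry": 0,"rz": 0}
    - {"dx": 0,"dy": 0,"dz": 0,"rx": 0,"ry": 0,"rz": 0}
    - {"dx": 0,"dy": 0,"dz": 0,"rx": 0,"ry": 0,"rz": 0}
    - {"dx": 0,"dy": 0,"dz": 0,"rx": 0,"ry": 0,"rz": 0}
    - {"dx": 0,"dy": 0,"dz": 0,"rx": 0,"ry": 0,"rz": 0}
    - {"dx": 0,"dy": 0,"dz": 0,"rx": 0,"ry": 0,"rz": 0}
    - {"dx": 0,"dy": 0,"dz": -0.01,"rx": 0,"ry": 0,"rz": 0}
    - {"dx": 0,"dy": 0,"dz": -0.03,"rx": 0,"ry": 0,"rz": 0}
    - {"dx": 0,"dy": 0,"dz": -0.04,"rx": 0,"ry": 0,"rz": 0}
    - {"dx": 0,"dy": 0,"dz": -0.03,"rx": 0,"ry": 0,"rz": 0}
    - {"dx": 0,"dy": 0,"dz": -0.01,"rx": 0,"ry": 0,"rz": 0}
    - {"dx": 0,"dy": 0,"dz": 0,"rx": 0,"ry": 0,"rz": 0}
  grip: 1

```text
t: 23.35
position: [445.4, 22.4, 277.9]
tool_rot: [3.141, 0.003, 3.037]
force: [0.3, 0.4, -1.0]
width: 85.6
finger_force: 0.0
```

Request:
servo_tool:
  motion:
    - {"dx": 0,"dy": -0.02,"dz": 0,"rx": 0,"ry": 0,"rz": 0}
    - {"dx": 0,"dy": -0.04,"dz": 0,"rx": 0,"ry": 0,"rz": 0}
    - {"dx": 0,"dy": -0.045,"dz": 0,"rx": 0,"ry": 0,"rz": 0}
    - {"dx": 0,"dy": -0.045,"dz": 0,"rx": 0,"ry": 0,"rz": 0}
    - {"dx": 0,"dy": -0.045,"dz": 0,"rx": 0,"ry": 0,"rz": 0}
    - {"dx": 0,"dy": -0.04,"dz": 0,"rx": 0,"ry": 0,"rz": 0}
    - {"dx": 0,"dy": -0.03,"dz": 0,"rx": 0,"ry": 0,"rz": 0}
    - {"dx": 0,"dy": -0.015,"dz": 0,"rx": 0,"ry": 0,"rz": 0}
    - {"dx": 0,"dy": 0,"dz": 0,"rx": 0,"ry": 0,"rz": 0}

```text
t: 24.25
position: [414.9, -257.2, 275.0]
tool_rot: [3.141, -0.002, 3.034]
force: [-0.3, 0.8, 0.5]
width: 85.4
finger_force: 0.0
```

Run:
```python
from plant import r
import cv2,numpy as np
o=[]
for n,x,y in(("scene",295,150),("top",265,225)):
    f=r.grab_frame(n);np.savez(n+"6.npz",**f);o.append(cv2.resize(f["color"][y:y+120,x:x+80,::-1],(400,600),interpolation=cv2.INTER_CUBIC))
cv2.imwrite("pics/p6.png",np.hstack(o))
```

```text
(no output)
```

View pics/p6.png

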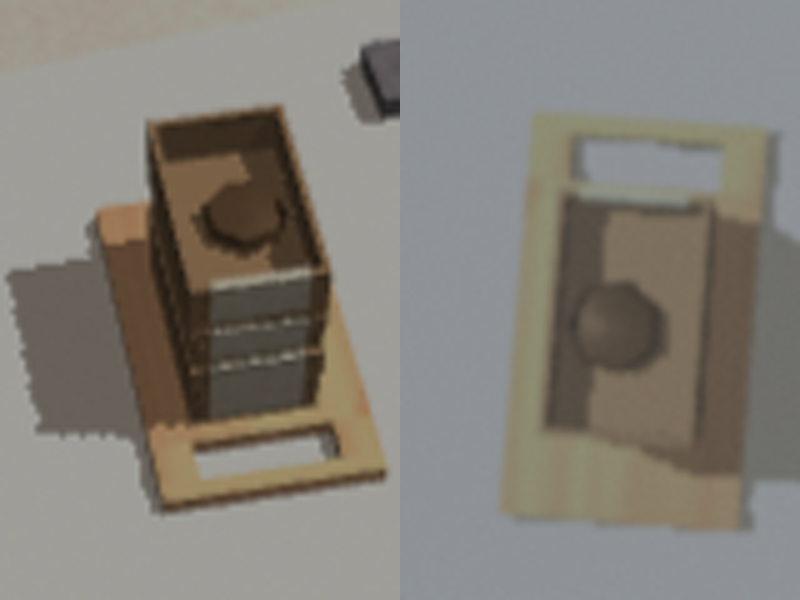

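The pile stands on the board: three layers with labels facing the slot and the fossil in the tray. The tray rim corners in the scene crop are about (328,274), (188,292), (147,122) and (282,105).

Run:
```python
from h import *
f=dict(np.load("scene6.npz"));g=dict(np.load("top6.npz"))
print(*fit(f,[(295+x/5-.4,150+y/5-.4) for x,y in[(328,274),(188,292),(147,122),(282,105)]],104,96,60,0))
print(*fit(g,[(265+x/5-.4,225+y/5-.4) for x,y in[(160,186),(316,200),(300,445),(143,430)]],104,96,60,0))
R=np.array([[np.cos(-.104),-np.sin(-.104)],[np.sin(-.104),np.cos(-.104)]])
for z,P in((104,[(188,292),(328,274)]),(76,[(192,335),(325,316)]),(52,[(192,373),(322,354)]),(10,[(190,424),(322,405)])):
    X=[ray(f,(295+x/5-.4,150+y/5-.4),z) for x,y in P]
    print(z,[((p-[445.8,22.6])@R).round(1).tolist() for p in X])
```

```text
[442.8  20.3] -0.12 [[0.0, -0.5], [-0.2, 0.6], [0.1, 0.1], [0.1, -0.2]]
[445.4  19.6] -0.101 [[-0.1, 0.9], [-1.4, 0.1], [0.1, -0.8], [1.5, -0.2]]
104 [[44.5, -32.8], [45.8, 26.2]]
76 [[45.6, -30.7], [45.9, 26.7]]
52 [[47.6, -30.7], [47.9, 26.5]]
10 [[44.4, -30.1], [45.0, 29.9]]
```

Run:
```python
from h import *
f=dict(np.load("scene6.npz"));g=f["color"].astype(float).sum(2)
# brightness down image columns through label face, columns 338..355, aligned along the edge slope (-0.136)
acc=[]
for x in np.arange(339,355,.5):
    ys=np.arange(200,240,.25)-.136*(x-347)
    acc.append(cv2.remap(g.astype(np.float32),np.full((1,len(ys)),x,np.float32),ys[None].astype(np.float32),cv2.INTER_LINEAR)[0])
p=np.mean(acc,0)
for y,v in list(zip(np.arange(200,240,.25),p.astype(int)))[::2]: print(y,v,end="; ")
```

```text
200.0 209; 200.5 221; 201.0 230; 201.5 238; 202.0 241; 202.5 243; 203.0 251; 203.5 276; 204.0 317; 204.5 365; 205.0 400; 205.5 394; 206.0 347; 206.5 278; 207.0 228; 207.5 214; 208.0 215; 208.5 214; 209.0 213; 209.5 212; 210.0 212; 210.5 211; 211.0 210; 211.5 207; 212.0 198; 212.5 184; 213.0 175; 213.5 186; 214.0 216; 214.5 250; 215.0 259; 215.5 236; 216.0 216; 216.5 212; 217.0 212; 217.5 212; 218.0 211; 218.5 208; 219.0 203; 219.5 197; 220.0 200; 220.5 223; 221.0 260; 221.5 289; 222.0 288; 222.5 247; 223.0 212; 223.5 208; 224.0 214; 224.5 216; 225.0 216; 225.5 216; 226.0 215; 226.5 215; 227.0 213; 227.5 213; 228.0 212; 228.5 212; 229.0 212; 229.5 212; 230.0 211; 230.5 207; 231.0 203; 231.5 212; 232.0 238; 232.5 287; 233.0 343; 233.5 379; 234.0 390; 234.5 386; 235.0 372; 235.5 343; 236.0 292; 236.5 235; 237.0 210; 237.5 239; 238.0 295; 238.5 365; 239.0 427; 239.5 459;
```

Run:
```python
from h import *
f=dict(np.load("scene6.npz"));R=np.array([[np.cos(-.104),-np.sin(-.104)],[np.sin(-.104),np.cos(-.104)]])
def row(z,dx):
    p=R@np.array([48+dx,0])+[445.8,22.6];q=proj(f,[*p,z]);return q[1]+.136*(q[0]-347)
for z,m in((104,206.4),(76,215.7),(52,222.6),(10,232.3)):
    print(z,round(row(z,0),2),m,"-> x offset",round((m-row(z,0))/(row(z,1)-row(z,0)),1))
```

```text
104 207.17 206.4 -> x offset -2.0
76 215.45 215.7 -> x offset 0.7
52 222.25 222.6 -> x offset 0.9
10 233.57 232.3 -> x offset -3.4
```

```bash
python3 s.py 445 22.3 230 3.037
```

```text
t 24.35 p [ 415.2 -255.5  275.5] rot [ 3.141e+00 -2.000e-03  3.036e+00] F [-0.1  0.3 -0.3] w 85.3 ff 0.0 q [-0.55  0.19 -0.15  1.23  0.   -0.45]
turn shares [ 0.0005 -0.0008 -0.0003] shift shares now [-0.0006  0.2793  0.0458] shift after turn [-0.0007  0.2794  0.0455]
```

Request:
servo_tool:
  motion:
    - {"dx": 0,"dy": 0.02,"dz": 0,"rx": 0,"ry": 0,"rz": 0}
    - {"dx": 0,"dy": 0.04,"dz": 0,"rx": 0,"ry": 0,"rz": 0}
    - {"dx": 0,"dy": 0.045,"dz": 0,"rx": 0,"ry": 0,"rz": 0}
    - {"dx": 0,"dy": 0.045,"dz": 0,"rx": 0,"ry": 0,"rz": 0}
    - {"dx": 0,"dy": 0.045,"dz": 0,"rx": 0,"ry": 0,"rz": 0}
    - {"dx": 0,"dy": 0.04,"dz": 0,"rx": 0,"ry": 0,"rz": 0}
    - {"dx": 0,"dy": 0.03,"dz": 0,"rx": 0,"ry": 0,"rz": 0}
    - {"dx": 0,"dy": 0.015,"dz": 0,"rx": 0,"ry": 0,"rz": 0}
    - {"dx": 0,"dy": 0,"dz": 0,"rx": 0,"ry": 0,"rz": 0}
    - {"dx": 0,"dy": 0,"dz": 0,"rx": 0,"ry": 0,"rz": 0}
    - {"dx": 0,"dy": 0,"dz": 0,"rx": 0,"ry": 0,"rz": 0}

```text
t: 25.45
position: [444.4, 22.3, 276.3]
tool_rot: [-3.141, -0.0, 3.037]
force: [0.1, 0.1, 0.0]
width: 85.2
finger_force: 0.0
```

```bash
python3 s.py 445 22.3 157 3.037
```

```text
t 25.45 p [444.4  22.3 276.3] rot [-3.141 -0.     3.037] F [0.1 0.1 0. ] w 85.2 ff 0.0 q [ 0.05  0.11 -0.24  1.22 -0.    0.15]
turn shares [-0.0001 -0.0001  0.0001] shift shares now [-6.000e-04  1.000e-04  1.193e-01] shift after turn [-6.000e-04  1.000e-04  1.193e-01]
```

Request:
servo_tool:
  motion:
    - {"dx": 0,"dy": 0,"dz": 0.03,"rx": 0,"ry": 0,"rz": 0}
    - {"dx": 0,"dy": 0,"dz": 0.035,"rx": 0,"ry": 0,"rz": 0}
    - {"dx": 0,"dy": 0,"dz": 0.03,"rx": 0,"ry": 0,"rz": 0}
    - {"dx": 0,"dy": 0,"dz": 0.015,"rx": 0,"ry": 0,"rz": 0}
    - {"dx": 0,"dy": 0,"dz": 0.007,"rx": 0,"ry": 0,"rz": 0}
    - {"dx": 0,"dy": 0,"dz": 0,"rx": 0,"ry": 0,"rz": 0}
    - {"dx": 0,"dy": 0,"dz": 0,"rx": 0,"ry": 0,"rz": 0}

```text
t: 26.15
position: [445.2, 22.0, 160.1]
tool_rot: [3.142, 0.001, 3.036]
force: [-0.4, 0.9, -0.3]
width: 85.6
finger_force: 0.0
```

Request:
servo_tool:
  motion:
    - {"dx": 0,"dy": 0,"dz": 0,"rx": 0,"ry": 0,"rz": 0}
    - {"dx": 0,"dy": 0,"dz": 0,"rx": 0,"ry": 0,"rz": 0}
    - {"dx": 0,"dy": 0,"dz": 0,"rx": 0,"ry": 0,"rz": 0}
    - {"dx": 0,"dy": 0,"dz": 0,"rx": 0,"ry": 0,"rz": 0}
    - {"dx": 0,"dy": 0,"dz": 0,"rx": 0,"ry": 0,"rz": 0}
    - {"dx": 0,"dy": 0,"dz": 0,"rx": 0,"ry": 0,"rz": 0}
    - {"dx": 0,"dy": 0,"dz": 0,"rx": 0,"ry": 0,"rz": 0}
    - {"dx": 0,"dy": 0,"dz": 0,"rx": 0,"ry": 0,"rz": 0}
  grip: -1
  newtons: 25

```text
t: 26.95
position: [445.2, 22.3, 160.2]
tool_rot: [-3.141, 0.002, 3.037]
force: [-1.6, -1.3, 5.3]
width: 59.4
finger_force: 26.3
```

Request:
servo_tool:
  motion:
    - {"dx": 0,"dy": 0,"dz": -0.002,"rx": 0,"ry": 0,"rz": 0}
    - {"dx": 0,"dy": 0,"dz": -0.003,"rx": 0,"ry": 0,"rz": 0}
    - {"dx": 0,"dy": 0,"dz": 0,"rx": 0,"ry": 0,"rz": 0}
    - {"dx": 0,"dy": 0,"dz": 0,"rx": 0,"ry": 0,"rz": 0}

```text
t: 27.35
position: [444.8, 22.4, 164.4]
tool_rot: [-3.142, 0.0, 3.037]
force: [0.5, -0.2, -1.1]
width: 59.3
finger_force: 27.5
```

```bash
python3 s.py 446.6 22.2 160 3.037
```

```text
t 27.35 p [444.8  22.4 164.4] rot [-3.142  0.     3.037] F [ 0.5 -0.2 -1.1] w 59.3 ff 27.5 q [ 0.05  0.2  -0.45  0.92 -0.    0.16]
turn shares [-0.      0.0001 -0.0001] shift shares now [-0.0018  0.      0.0044] shift after turn [-0.0018  0.      0.0044]
```

Request:
servo_tool:
  motion:
    - {"dx": -0.0016,"dy": 0,"dz": 0,"rx": 0,"ry": 0,"rz": 0}
    - {"dx": 0,"dy": 0,"dz": 0.002,"rx": 0,"ry": 0,"rz": 0}
    - {"dx": 0,"dy": 0,"dz": 0.0015,"rx": 0,"ry": 0,"rz": 0}
    - {"dx": 0,"dy": 0,"dz": 0.001,"rx": 0,"ry": 0,"rz": 0}
    - {"dx": 0,"dy": 0,"dz": 0,"rx": 0,"ry": 0,"rz": 0}
    - {"dx": 0,"dy": 0,"dz": 0,"rx": 0,"ry": 0,"rz": 0}

```text
t: 27.95
position: [446.3, 22.2, 160.2]
tool_rot: [-3.141, 0.0, 3.037]
force: [-2.8, -0.1, 8.1]
width: 59.1
finger_force: 28.6
```

Request:
servo_tool:
  motion:
    - {"dx": 0,"dy": 0,"dz": 0,"rx": 0,"ry": 0,"rz": 0}
    - {"dx": 0,"dy": 0,"dz": 0,"rx": 0,"ry": 0,"rz": 0}
    - {"dx": 0,"dy": 0,"dz": 0,"rx": 0,"ry": 0,"rz": 0}
    - {"dx": 0,"dy": 0,"dz": 0,"rx": 0,"ry": 0,"rz": 0}
    - {"dx": 0,"dy": 0,"dz": 0,"rx": 0,"ry": 0,"rz": 0}
    - {"dx": 0,"dy": 0,"dz": 0,"rx": 0,"ry": 0,"rz": 0}
    - {"dx": 0,"dy": 0,"dz": -0.01,"rx": 0,"ry": 0,"rz": 0}
    - {"dx": 0,"dy": 0,"dz": -0.03,"rx": 0,"ry": 0,"rz": 0}
    - {"dx": 0,"dy": 0,"dz": -0.04,"rx": 0,"ry": 0,"rz": 0}
    - {"dx": 0,"dy": 0,"dz": -0.03,"rx": 0,"ry": 0,"rz": 0}
    - {"dx": 0,"dy": 0,"dz": -0.01,"rx": 0,"ry": 0,"rz": 0}
    - {"dx": 0,"dy": 0,"dz": 0,"rx": 0,"ry": 0,"rz": 0}
  grip: 1

```text
t: 29.15
position: [447.0, 22.2, 281.4]
tool_rot: [3.141, 0.003, 3.037]
force: [0.4, 0.2, -0.9]
width: 85.6
finger_force: 0.0
```

Request:
servo_tool:
  motion:
    - {"dx": 0,"dy": -0.02,"dz": 0,"rx": 0,"ry": 0,"rz": 0}
    - {"dx": 0,"dy": -0.04,"dz": 0,"rx": 0,"ry": 0,"rz": 0}
    - {"dx": 0,"dy": -0.045,"dz": 0,"rx": 0,"ry": 0,"rz": 0}
    - {"dx": 0,"dy": -0.045,"dz": 0,"rx": 0,"ry": 0,"rz": 0}
    - {"dx": 0,"dy": -0.045,"dz": 0,"rx": 0,"ry": 0,"rz": 0}
    - {"dx": 0,"dy": -0.04,"dz": 0,"rx": 0,"ry": 0,"rz": 0}
    - {"dx": 0,"dy": -0.03,"dz": 0,"rx": 0,"ry": 0,"rz": 0}
    - {"dx": 0,"dy": -0.015,"dz": 0,"rx": 0,"ry": 0,"rz": 0}
    - {"dx": 0,"dy": 0,"dz": 0,"rx": 0,"ry": 0,"rz": 0}

```text
t: 30.05
position: [416.5, -257.4, 278.5]
tool_rot: [3.141, -0.002, 3.034]
force: [0.4, 0.3, -1.1]
width: 85.7
finger_force: 0.0
```

Run:
```python
from plant import r
from h import *
f=r.grab_frame("scene");o=dict(np.load("scene6.npz"))
def prof(f):
    g=f["color"].astype(np.float32).sum(2);acc=[]
    for x in np.arange(339,355,.5):
        ys=np.arange(202,225,.5)-.136*(x-347)
        acc.append(cv2.remap(g,np.full((1,len(ys)),x,np.float32),ys[None].astype(np.float32),cv2.INTER_LINEAR)[0])
    return np.mean(acc,0).astype(int).tolist()
print(prof(o));print(prof(f))
d=np.abs(f["color"].astype(int)-o["color"]).sum(2)>60
print("fossil-region diff",d[170:205,325:362].sum(),"front faces diff",d[205:232,330:362].sum())
print(r.get_state()["t"])
```

```text
[241, 243, 251, 276, 317, 365, 400, 394, 347, 278, 228, 214, 215, 214, 213, 212, 212, 211, 210, 207, 198, 184, 175, 186, 216, 250, 259, 236, 216, 212, 212, 212, 211, 208, 203, 197, 200, 223, 260, 289, 288, 247, 212, 208, 214, 216]
[240, 242, 245, 257, 286, 329, 374, 398, 381, 319, 253, 222, 215, 215, 214, 213, 212, 211, 211, 210, 206, 196, 180, 167, 168, 187, 210, 218, 215, 212, 213, 212, 211, 208, 203, 197, 199, 223, 259, 289, 288, 247, 212, 208, 213, 215]
fossil-region diff 21 front faces diff 25
30.1
```

```bash
python3 -c "
from plant import r
print(r.job_done())"
```

```text
the job is handed in; nothing more can be done
None
```

The job is handed in at about 30 s: thick box, flat box and tray with its fossil are stacked on the middle of the board, labels to the hand-slot end, edges flush to about 2 mm by camera; no verdict came back.

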